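Switch on a small bench centrifuge, click its lid shut and hold the short-spin key

ROBOT

A 6-joint arm with a two-finger parallel gripper is mounted at the origin on a cart in front of the work surface, level with it; the furniture and walls round the work are solid. World frame = base frame: x ahead of the robot, y to its left, z up, the work surface at z = 0. Lengths are in m, angles in rad, forces in N, time in s.
With the tool pointing down it reaches from about 0.35 to 0.95 m from the base axis. Payload 17.4 kg.
Tool frame: the origin (TCP) lies at the very end of the fingers, on their centre line; the grasp point (between the pads) lies 19 mm behind it; z points along the fingers, y is the direction in which the jaws open and shut (so a half turn about z gives the same grasp; the last joint's range is limited). The gripper opens to 93 mm and grips with 3 to 60 N. Pads are 15 mm wide; open, the fingers measure 128 mm over their backs; the gripper's body (75 mm by 188 mm) begins 65 mm behind the grasp point.
Start: joints at [-1.166, 0.116, 1.442, -0, 1.584, -0.038], TCP at [0.289, -0.61, 0.219] pointing down, gripper open.
Joint ranges: [-2.83, 2.83], [-0.83, 2.19], [0.07, 2.5], [-1.14, 4.28], [0.01, 3], [-2.97, 2.97]. Speed limits (rad/s): [1.89, 1.89, 2.22, 3.14, 3.14, 3.14].

INTERFACE

Orientations are given as a unit quaternion [w, x, y, z].
In Python, from rig import arm gives the robot as it stands.
- The arm moves only by the shell command python3 -m jog 'ROWS' [FORCE]. ROWS is JSON, a list of rows, each an object of numbers: "x", "y", "z": the shift along the tool's x, y, z in cm; "wx", "wy", "wz": the turn, a rotation vector about the tool's x, y, z in rad; "grip": the opening, from 0 (shut) to 1 (fully open). In form: [{"x": .., "y": .., "z": .., "wx": .., "wy": .., "wz": .., "grip": ..}, ...]. A call has 1 to 10 rows; each row is the pose to reach, as a shift and turn from the pose measured when the call began, along the tool's axes at that moment; what a row does not reach only later rows make up. A row lasts 1/12 s, in which the tool goes at most 41.7 mm and 7.16 degrees, less where a joint would pass 70% of its speed; a pose out of reach is approached as far as the arm can. A call with a gripper value outside its range is refused whole. The fingers move at their own pace and stop on an object; FORCE is the grip in N (left out, the last holds). Time passes only in rows, so rows that repeat a pose let the fingers close. It gives the time, the measured TCP pose, the force and the opening at its end, in the units of the state.
- arm.get_obs(): the state, without advancing time (a new reading comes with each control period).
- arm.get_image(name): name is "scene" or "top" or "wrist"; returns a dict with "pixels" (420x560x3 uint8, blue, green, red), "camera_matrix" (3x3 intrinsics, pixels), "distortion" ([k1, k2, p1, p2, k3] as OpenCV has them; the pictures are not rectified), "R" (3x3) and "t" (3): a world point X has camera coordinates R X + t; the wrist camera has in their place "mount" (4x4, takes a point from camera to tool coordinates, whose origin is the TCP and whose axes are the flange's). Camera axes: x right, y down, z forward; pixel columns grow to the right and rows downward; lengths in m; the calibration is good to about 2 mm. A picture is of the moment at which its call begins: read the wrist's pose just before it. There is no depth.
- arm.hand_in(): hands the job in, once; it reports no verdict.
The state is a dict: "t": time; "q": joint angles; "dq": joint speeds; "tau": joint torques, N m; "tcp_pos": TCP position; "orientation": TCP orientation; "ft_force": force on the tool from outside, world axes, zero at the start; "torque": the same for the moment, N m; "gripper_width": finger opening in m.
Only numpy, scipy, OpenCV 4.12 (cv2) and the standard library are available. Lean on these libraries where they do the work, as an engineer would, in place of code of your own. Each camera call takes 0.05 s, during which the arm holds its last target.

TASK

Give the loaded tubes in the small bench centrifuge a short spin, working with closed fingertips: press the front end of the mains rocker so that it flips on, then push the open lid down until it clicks and stays shut by itself, then press the long short-spin key fully down and keep it down - the machine spins only while the key is held, so finish while still holding it. Leave the round lid-release button alone, and do not shift or pick up the things standing round the machine.

Things in the scene. Friction and masses are not known exactly. Their poses are not given: they have to be found in the camera images.
- centrifuge: off-white bench centrifuge, 246 (x) x 200 (y) mm, fixed. Origin: middle of its underside on the worktop; x to its rear, y to its left, z up. Front deck (x -123 to -37 mm) slopes up to the rear at 15 degrees, 82 mm high at x = -80; chamber rim behind it 97 mm high. On the deck: black mains rocker (y +60), round lid-release button (y +4), long short-spin key (y -55). Fingers up to 45 mm wide fit
- power_rocker (a joint): mains rocker, rad: 0 = off (rear end down, front end standing up), 0.40 = on (front end down). Over-centre: about 4 N near its front end takes it past the middle (0.20), where it flips and stays; hard stop when on. With the mains off the lid lock is withdrawn and cannot hold the lid: it springs up again
- rocker_front (a point): point on top of the mains rocker, 2 mm from its front end. The black rocker is 35 mm long (front to rear) and 21 mm wide, its two faces meet in a shallow V at the hinge 16 mm behind this point. While off this point stands about 12 mm above the deck and it goes down 6 mm when the rocker flips. Press straight down here, or up to 6 mm further forward
- lid (a joint): lid hinged at the rear, rad: 0 = shut, grows as it opens (starts 0.6 to 0.95). Stiff hinge: stays about where it is left when well open, but springs up from near shut if not locked. Pushed to 0 with the mains on, a hook snaps over the striker under its front edge and holds it below 0.03. About 5 N at the front edge or 7 N half way to the hinge shuts and locks it; hard stop at 0
- lid_front (a point): middle of the lid's front edge, on its outer (upper) face; 112 mm above the worktop when shut. The lid is a 13 mm slab, 151 mm from the hinge axis to this edge, 190 mm wide, with a low round boss (66 mm radius, up to 10 mm high, centred 67 mm from the hinge axis) on the outer face. z axis: outward normal of that face; x: from the front edge to the hinge
- lid_hinge (a point): middle of the lid's hinge axis at the rear of the machine, 100 mm above the worktop; the axis runs along the centrifuge's y
- spin_key (a joint): short-spin key, m: 0 = up, 0.005 = fully down, along the deck's normal (15 degrees from vertical, leaning to the front). Sprung: 2 N to start, 4.5 N fully down, then a hard stop; it springs back when let go. A vertical push works.
- spin_top (a point): middle of the top face of the short-spin key, a grey bar 44 mm wide (left to right) and 21 mm front to rear that stands 9.5 mm above the deck
- lid_release (a joint): lid-release button, m: 0 = up, 0.005 = fully down. Pressing it withdraws the lock and the lid springs up. Not to be pressed
- release_top (a point): middle of the top of the round lid-release button, 19 mm diameter, standing 6 mm above the deck between the rocker and the short-spin key
- vial_red: glass vial with a red cap, 33 mm diameter, 78 mm high, standing beside the machine; origin under its centre. To be left alone
- vial_blue: glass vial with a blue cap, 33 mm diameter, 78 mm high, standing beside the machine; origin under its centre. To be left alone
- petri: petri dish with seeds, 68 mm diameter, 14 mm high, beside the machine; origin under its centre. To be left alone
- tweezers: steel tweezers, 148 mm long along their y, 10 mm high, lying in front of the machine; origin under their middle. To be left alone

How it is judged:
On the way, in this order (a step that is already met when the one before it is completed fails the run):
1. the mains rocker is flipped on (value of joint power_rocker above 0.33 rad), for 0.2 s.
2. the lid is shut and stays shut with nothing pushing it (value of joint lid below 0.035 rad and contact force between each of the arm, the fingers and lid below 0.3 N and value of joint power_rocker above 0.33 rad), for 0.3 s.
3. the short-spin key is pressed down (value of joint spin_key above 0.0035 m), for 0.2 s.
At the end, for the whole second after the job is handed in: The fingers hold the short-spin key down (at least 3.5 of its 5 mm, with more than 1 N) through the last second, the lid is locked shut (under 0.035 rad) with nothing pushing it, the mains rocker is on (over 0.33 rad) and the lid-release button is up (all of step 2 and value of joint spin_key above 0.0035 m and contact force between the fingers and spin_key above 1 N and value of joint lid_release below 0.002 m); the arm keeps its last pose, push and grip.
It fails at once if the lid-release button is pressed (over 2 mm) (value of joint lid_release above 0.002 m).
It fails at once if the short-spin key is pressed while the lid is not shut (value of joint spin_key above 0.0025 m and value of joint lid above 0.06 rad).
It fails at once if a thing beside the machine is shifted or lifted (over 20 mm) (distance of any of vial_red, vial_blue, petri, tweezers from where it was at the start of the episode above 0.02 m).
It also fails if it takes over 45 s, if anything falls off the work surface, if the arm or the gripper's body presses on something with over 40 N, if the wrist force passes 120 N, or if a joint passes its speed limit or range.

## Working session

There is one attempt and no reset: what is moved stays moved. The work goes in short steps, Python scripts to look and compute and a shell command to move; the robot and the scene stay as the last step left them, time stands still between calls to the robot, and variables do not carry over. Pictures are saved under pics/ and viewed, and the job is handed in when it is done.

```bash
mkdir -p pics; ls
python3 - <<'E'
from rig import arm
import cv2
o=arm.get_obs();print(o)
for n in("scene","top"):
    i=arm.get_image(n);cv2.imwrite(f"pics/{n}0.png",i["pixels"])
    print(n,i["camera_matrix"],i["distortion"],i["R"],i["t"])
E
```

```text
pics
{'t': 0.0, 'q': array([-1.16577228e+00,  1.16482454e-01,  1.44224641e+00, -1.07991590e-05,
        1.58398648e+00, -3.78491276e-02]), 'dq': array([-1.34274597e-04, -1.48919372e-03, -1.55612678e-04,  8.15273593e-05,
       -1.10736854e-03, -1.42057530e-03]), 'tau': array([ 2.55985440e-03, -7.21278262e+01, -6.22597575e+01,  7.78829679e-02,
        2.38474400e-02, -6.41759175e-05]), 'tcp_pos': array([ 0.28914493, -0.60971932,  0.21791927]), 'orientation': array([-5.50928186e-04,  9.75582798e-01,  2.19631257e-01, -1.07786795e-04]), 'ft_force': array([0.31037391, 0.3848412 , 0.33514303]), 'torque': array([ 0.03270415,  0.00135514, -0.00491043]), 'gripper_width': 0.09278748568870059}
scene [[424.50388934   0.         277.2360457 ]
 [  0.         424.50388934 215.59770938]
 [  0.           0.           1.        ]] [-0.09500095  0.          0.          0.          0.        ] [[-8.23078172e-01  5.67928039e-01  2.56200840e-04]
 [ 3.15478027e-01  4.57586251e-01 -8.31317290e-01]
 [-4.72245632e-01 -6.84158290e-01 -5.55798073e-01]] [0.5785609  0.0401984  1.00244613]
top [[444.69894876   0.         280.23657988]
 [  0.         444.69894876 210.03585556]
 [  0.           0.           1.        ]] [0.03503828 0.         0.         0.         0.        ] [[ 0.14426108 -0.98953244 -0.00377934]
 [-0.96816382 -0.14035419 -0.20726676]
 [ 0.20456674  0.03355954 -0.97827716]] [-0.33173114  0.47495383  0.82991657]
```

View pics/scene0.png

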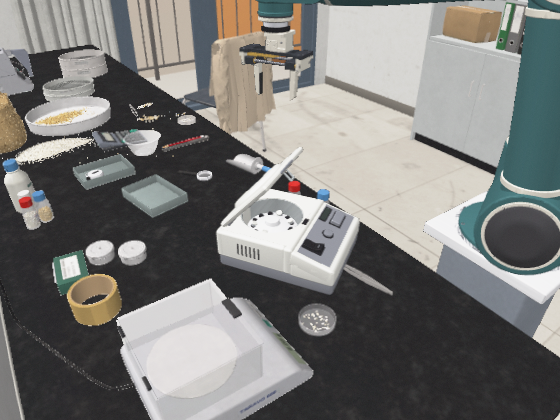

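View pics/top0.png

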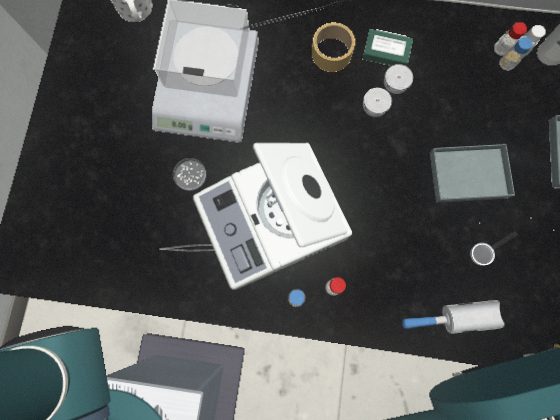

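Both pictures show the machine with its deck to the left in the top view: rocker near (221,202), release button (230,229), key (243,257). The vials are near (297,297) and (337,286), the petri dish at (190,174) and the tweezers at about (185,247). I'll zoom in.

Run:
```python
import cv2
a=cv2.imread("pics/top0.png")[135:305,150:360];cv2.imwrite("pics/topz.png",cv2.resize(a,None,fx=3.5,fy=3.5,interpolation=cv2.INTER_CUBIC))
a=cv2.imread("pics/scene0.png")[140:300,210:370];cv2.imwrite("pics/scz.png",cv2.resize(a,None,fx=3.7,fy=3.7,interpolation=cv2.INTER_CUBIC))
```

```text
(no output)
```

View pics/topz.png

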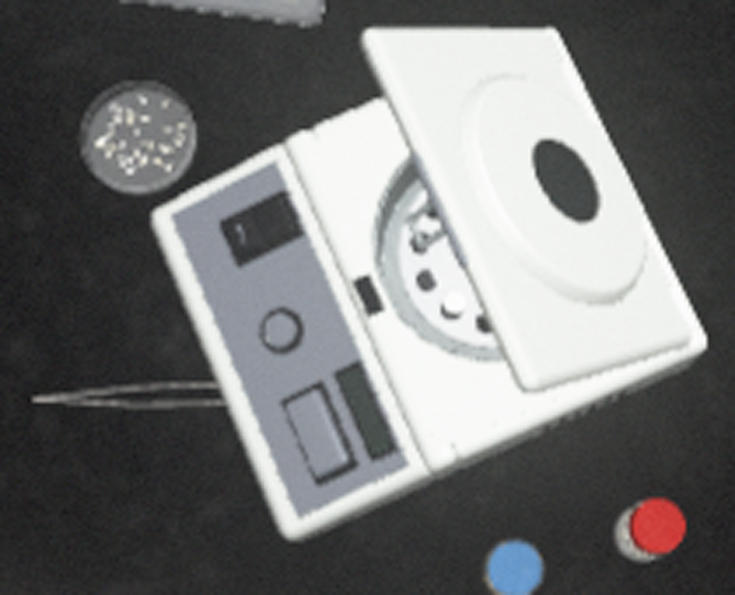

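View pics/scz.png

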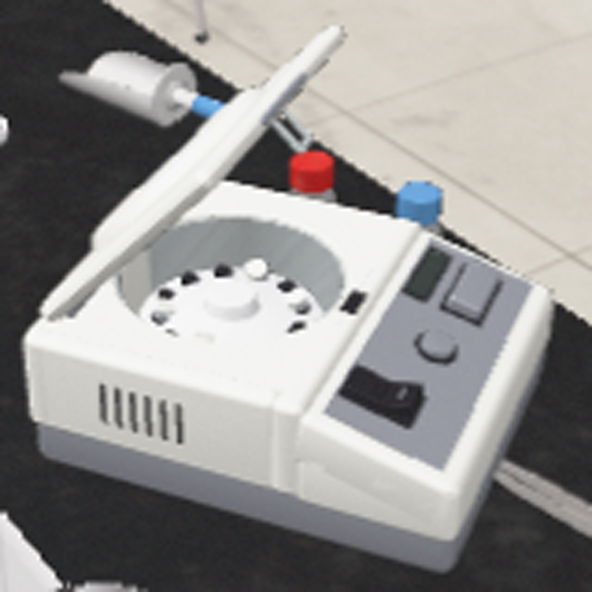

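```bash
cat > h.py <<'E'
import numpy as np,cv2
from rig import arm
def ray(im,uv):
    p=cv2.undistortPoints(np.array([[uv]],float),im["camera_matrix"],im["distortion"])[0,0]
    return -im["R"].T@im["t"], im["R"].T@np.array([p[0],p[1],1])
def plane(im,uv,z):
    c,d=ray(im,uv);return c+d*(z-c[2])/d[2]
def tri(a,ua,b,ub):
    c1,d1=ray(a,ua);c2,d2=ray(b,ub);d1/=np.linalg.norm(d1);d2/=np.linalg.norm(d2)
    s=np.linalg.lstsq(np.c_[d1,-d2],c2-c1,rcond=None)[0]
    p,q=c1+s[0]*d1,c2+s[1]*d2
    return (p+q)/2,np.linalg.norm(p-q)
T=lambda u,v:((u+.5)/3.5+149.5,(v+.5)/3.5+134.5)
S=lambda u,v:((u+.5)/3.7+209.5,(v+.5)/3.7+139.5)
E
python3 - <<'E'
from h import *
np.set_printoptions(precision=4,suppress=True)
t=arm.get_image("top");s=arm.get_image("scene")
for n,a,b in [("key",(318,434),(473,288)),("rel",(281,330),(437,345)),("rock front mid",(231,245),(408,402)),
 ("lid fr A",(363,35),None),("panel FL",(172,218),(441,468)),("panel FR",(297,520),(536,292)),("panel RR",(408,464),(428,237)),("panel RL",(283,165),(328,410)),("lidcorner right",(530,388),(338,32)),("latch",(368,296),(354,300)),("lidcornerleft",(365,33),(45,312))]:
    if b: print(n,*tri(t,T(*a),s,S(*b)))
k=plane(t,T(318,434),.09);r=plane(t,T(281,330),.088);f=plane(t,T(231,245),.09)
print(k,r,f)
import math
for n,uv,z in [("blue",(297,297.5),.078),("red",(338,285.5),.078),("petri",(190,174),.014)]: print(n,plane(t,uv,z))
E
```

```text
key [ 0.4084 -0.2019  0.0875] 0.00013172335094660312
rel [ 0.4604 -0.1728  0.086 ] 0.0008189416537976445
rock front mid [ 0.5042 -0.1402  0.087 ] 0.004448350007145196
panel FL [ 0.5157 -0.1019  0.0749] 0.0007490143561718724
panel FR [ 0.3629 -0.1961  0.0704] 0.0011585915772433385
panel RR [ 0.3997 -0.2519  0.0929] 0.0011141494143598308
panel RL [ 0.5482 -0.1581  0.0906] 0.004484695277168435
lidcorner right [ 0.4315 -0.3061  0.2138] 0.0004616973299170419
latch [ 0.4832 -0.2175  0.0994] 0.00010695692313266837
lidcornerleft [ 0.6386 -0.2152  0.1472] 0.06259654236633992
[ 0.4083 -0.2022  0.09  ] [ 0.4604 -0.1734  0.088 ] [ 0.502  -0.1392  0.09  ]
blue [ 0.3541 -0.3149  0.078 ]
red [ 0.3865 -0.3866  0.078 ]
petri [ 0.5742 -0.0608  0.014 ]
```

Machine yaw comes out at about -58.5° (its left is along (0.853, 0.522) in world). I'll raise the arm, turn the tool so the jaws lie along the machine's y, close the fingers and go above the rocker.

```bash
python3 -m jog '[{"z":-7,"grip":0},{"z":-7,"grip":0,"wz":-0.12},{"x":10,"y":-8.4,"z":-7,"wz":-0.4,"grip":0},{"x":10,"y":-8.4,"z":-7,"wz":-0.4,"grip":0},{"x":20,"y":-16.8,"z":-7,"wz":-0.8,"grip":0},{"x":20,"y":-16.8,"z":-7,"wz":-0.8,"grip":0},{"x":30,"y":-25.2,"z":-7,"wz":-1.1,"grip":0},{"x":30,"y":-25.2,"z":-7,"wz":-1.1,"grip":0},{"x":39.5,"y":-33.4,"z":-7,"wz":-1.4,"grip":0},{"x":39.5,"y":-33.4,"z":-7,"wz":-1.4,"grip":0}]' 20
```

```text
$[0]: bad value
```

```bash
python3 -m jog '[{"x":0,"y":0,"z":-4,"wx":0,"wy":0,"wz":0,"grip":0},{"x":0,"y":0,"z":-7,"wx":0,"wy":0,"wz":-0.12,"grip":0},{"x":3,"y":-2.5,"z":-7,"wx":0,"wy":0,"wz":-0.24,"grip":0},{"x":6,"y":-5,"z":-7,"wx":0,"wy":0,"wz":-0.36,"grip":0},{"x":9,"y":-7.5,"z":-7,"wx":0,"wy":0,"wz":-0.48,"grip":0},{"x":12,"y":-10,"z":-7,"wx":0,"wy":0,"wz":-0.6,"grip":0},{"x":15,"y":-12.5,"z":-7,"wx":0,"wy":0,"wz":-0.72,"grip":0},{"x":18,"y":-15,"z":-7,"wx":0,"wy":0,"wz":-0.84,"grip":0},{"x":21,"y":-17.5,"z":-7,"wx":0,"wy":0,"wz":-0.96,"grip":0},{"x":24,"y":-20,"z":-7,"wx":0,"wy":0,"wz":-1.08,"grip":0}]' 20
```

```text
t: 1.03
tcp_pos: [0.4206, -0.3245, 0.2884]
orientation: [-0.0, 0.722, 0.692, 0.0]
ft_force: [-0.2, 0.2, -0.4]
gripper_width: 0.0311
```

```bash
python3 -m jog '[{"x":4,"y":1.5,"z":0,"wx":0,"wy":0,"wz":-0.12,"grip":0},{"x":8,"y":3,"z":0,"wx":0,"wy":0,"wz":-0.24,"grip":0},{"x":12,"y":4.5,"z":0,"wx":0,"wy":0,"wz":-0.36,"grip":0},{"x":16,"y":6,"z":2,"wx":0,"wy":0,"wz":-0.48,"grip":0},{"x":19.3,"y":7.2,"z":5,"wx":0,"wy":0,"wz":-0.592,"grip":0},{"x":19.3,"y":7.2,"z":8.8,"wx":0,"wy":0,"wz":-0.592,"grip":0},{"x":19.3,"y":7.2,"z":8.8,"wx":0,"wy":0,"wz":-0.592,"grip":0},{"x":19.3,"y":7.2,"z":8.8,"wx":0,"wy":0,"wz":-0.592,"grip":0}]'
python3 - <<'E'
from h import *
o=arm.get_obs();print(o["tcp_pos"],o["orientation"],o["ft_force"],o["gripper_width"])
i=arm.get_image("wrist");cv2.imwrite("pics/w1.png",i["pixels"]);print(i["mount"],i["camera_matrix"],i["distortion"])
E
```

```text
t: 1.7
tcp_pos: [0.4998, -0.1341, 0.1984]
orientation: [-0.002, 0.488, 0.873, -0.0]
ft_force: [-0.6, -0.1, 1.6]
gripper_width: 0.0001
[ 0.49978265 -0.1340658   0.19840935] [-2.27197143e-03  4.88496618e-01  8.72562774e-01 -3.11553210e-04] [-0.56240578 -0.0777818   1.61544162] 8.344778151780945e-05
[[ 4.59590897e-05 -9.55427305e-01 -2.95226462e-01  8.25294817e-02]
 [ 9.99999991e-01  5.69169251e-06  1.37254264e-04 -3.93748512e-04]
 [-1.29456134e-04 -2.95226465e-01  9.55427296e-01 -1.65876177e-01]
 [ 0.00000000e+00  0.00000000e+00  0.00000000e+00  1.00000000e+00]] [[339.11439451   0.         278.33706914]
 [  0.         339.11439451 205.10442073]
 [  0.           0.           1.        ]] [0.01280693 0.         0.         0.         0.        ]
```

View pics/w1.png

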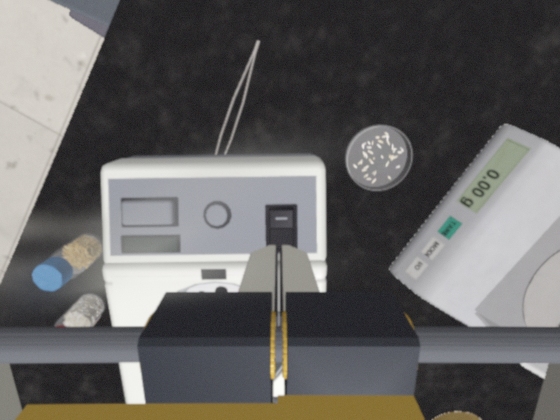

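The wrist view is square to the machine: rocker front edge at row ~205, columns 267–297; release button at (217,215); key top about (149,211).

```bash
cat >> h.py <<'E'
from scipy.spatial.transform import Rotation as Ro
def rotm(q): return Ro.from_quat([q[1],q[2],q[3],q[0]]).as_matrix()
def wplane(im,o,uv,z):
    p=cv2.undistortPoints(np.array([[uv]],float),im["camera_matrix"],im["distortion"])[0,0]
    R=rotm(o["orientation"]);M=im["mount"]
    c=o["tcp_pos"]+R@M[:3,3];d=R@M[:3,:3]@np.array([p[0],p[1],1]);return c+d*(z-c[2])/d[2]
E
python3 - <<'E'
from h import *
np.set_printoptions(precision=4,suppress=True)
o=arm.get_obs();i=arm.get_image("wrist")
a=cv2.resize(i["pixels"][140:290,90:340],None,fx=3,fy=3,interpolation=cv2.INTER_CUBIC);cv2.imwrite("pics/w1z.png",a)
R=rotm(o["orientation"]);print(R)
P={n:wplane(i,o,uv,z) for n,uv,z in [("key",(149,211),.0875),("rel",(217,215),.0865),("rfL",(267,205),.09),("rfR",(297,205),.09),("pFL",(316,178),.0735),("pFR",(109,180),.0735)]}
for n in P: print(n,P[n],"rel tool axes",R.T@(P[n]-o["tcp_pos"]))
for a,b in (("key","rel"),("rfL","rfR"),("pFR","pFL")):
    d=P[b]-P[a];print(np.degrees(np.arctan2(d[1],d[0])),np.linalg.norm(d))
E
```

```text
[[-0.5218  0.8531 -0.0012]
 [ 0.8531  0.5218  0.0007]
 [ 0.0012 -0.0007 -1.    ]]
key [ 0.4093 -0.2013  0.0875] rel tool axes [-0.0091 -0.1122  0.1134]
rel [ 0.4611 -0.1743  0.0865] rel tool axes [-0.0131 -0.0539  0.1144]
rfL [ 0.4932 -0.1427  0.09  ] rel tool axes [-0.0029 -0.01    0.1109]
rfR [ 0.5151 -0.1293  0.09  ] rel tool axes [-0.0029  0.0156  0.1109]
pFL [ 0.5195 -0.1033  0.0735] rel tool axes [0.017  0.0329 0.1274]
pFR [ 0.3646 -0.2003  0.0735] rel tool axes [ 0.0151 -0.1498  0.1275]
27.54160114340415 0.05851525699833994
31.466703351051528 0.025621318448792837
32.05211875513964 0.1826876833204217
```

View pics/w1z.png

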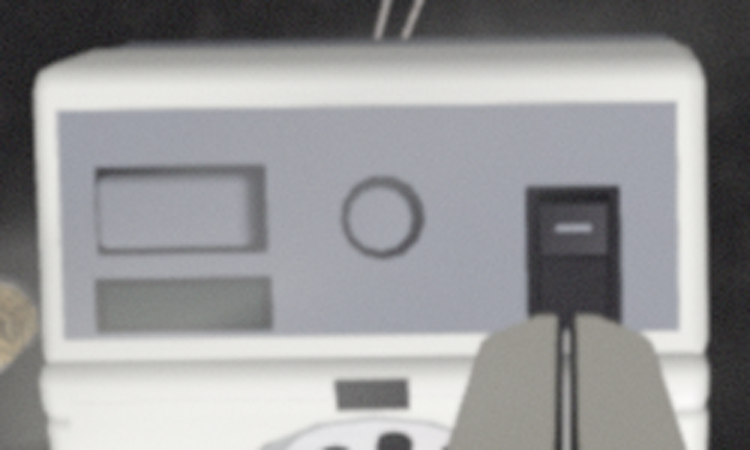

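The rocker's front end, inside its dark frame, is at pixel (281,208). The press point is 4 mm back and 2 mm along tool y from here. Descending to about 5 mm above it.

```bash
python3 -m jog '[{"x":-0.4,"y":0.2,"z":4,"wx":0,"wy":0,"wz":0,"grip":0},{"x":-0.4,"y":0.2,"z":8,"wx":0,"wy":0,"wz":0,"grip":0},{"x":-0.4,"y":0.2,"z":10,"wx":0,"wy":0,"wz":0,"grip":0},{"x":-0.4,"y":0.2,"z":10,"wx":0,"wy":0,"wz":0,"grip":0},{"x":-0.4,"y":0.2,"z":10,"wx":0,"wy":0,"wz":0,"grip":0}]' 20
python3 - <<'E'
from h import *
o=arm.get_obs();i=arm.get_image("wrist");s=arm.get_image("scene")
a=np.hstack([cv2.resize(i["pixels"][80:300,180:380],(400,440)),cv2.resize(s["pixels"][180:290,270:370],(400,440),interpolation=cv2.INTER_CUBIC)]);cv2.imwrite("pics/w2.png",a);print(o["tcp_pos"],o["ft_force"])
E
```

```text
t: 2.22
tcp_pos: [0.5051, -0.1392, 0.1042]
orientation: [0.001, 0.49, 0.872, 0.0]
ft_force: [-0.0, -0.6, 1.9]
gripper_width: 0.0007
[ 0.50506458 -0.13920482  0.10416175] [-0.03939418 -0.55583989  1.85926919]
```

View pics/w2.png

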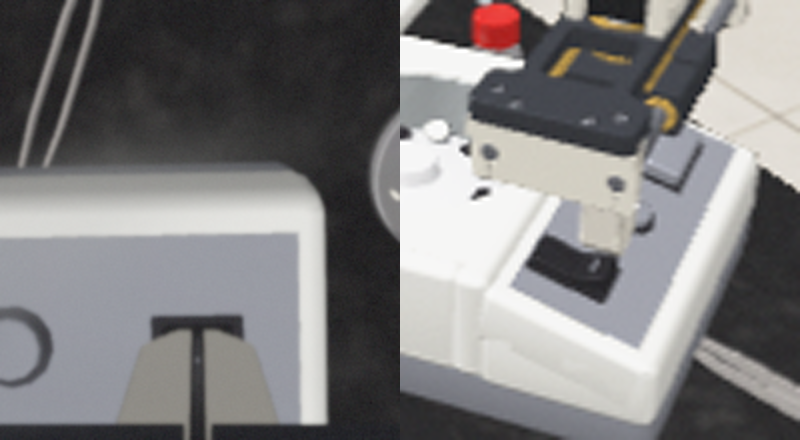

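Tip is just above the rocker's front, about 3 mm further back than I wanted. Correct that and press in small steps.

```bash
python3 -m jog '[{"x":0.3,"y":0,"z":0,"wx":0,"wy":0,"wz":0,"grip":0},{"x":0.3,"y":0,"z":0.2,"wx":0,"wy":0,"wz":0,"grip":0},{"x":0.3,"y":0,"z":0.4,"wx":0,"wy":0,"wz":0,"grip":0},{"x":0.3,"y":0,"z":0.6,"wx":0,"wy":0,"wz":0,"grip":0},{"x":0.3,"y":0,"z":0.8,"wx":0,"wy":0,"wz":0,"grip":0},{"x":0.3,"y":0,"z":1.0,"wx":0,"wy":0,"wz":0,"grip":0}]'
```

```text
t: 2.82
tcp_pos: [0.5043, -0.1364, 0.0953]
orientation: [0.002, 0.49, 0.872, 0.001]
ft_force: [-0.4, -0.1, 0.1]
gripper_width: 0.0002
```

```bash
python3 -m jog '[{"x":0,"y":0,"z":0.2,"wx":0,"wy":0,"wz":0,"grip":0},{"x":0,"y":0,"z":0.4,"wx":0,"wy":0,"wz":0,"grip":0}]'
```

```text
t: 2.98
tcp_pos: [0.5043, -0.1364, 0.0911]
orientation: [0.002, 0.49, 0.872, 0.001]
ft_force: [-1.3, 0.1, 2.2]
gripper_width: 0.0004
```

```bash
python3 -m jog '[{"x":0,"y":0,"z":0.2,"wx":0,"wy":0,"wz":0,"grip":0},{"x":0,"y":0,"z":0.3,"wx":0,"wy":0,"wz":0,"grip":0},{"x":0,"y":0,"z":0.3,"wx":0,"wy":0,"wz":0,"grip":0}]'
```

```text
t: 3.23
tcp_pos: [0.5044, -0.1365, 0.0881]
orientation: [0.002, 0.49, 0.872, 0.001]
ft_force: [-0.5, -0.1, 2.1]
gripper_width: 0.0005
```

```bash
python3 -m jog '[{"x":0,"y":0,"z":0.2,"wx":0,"wy":0,"wz":0,"grip":0},{"x":0,"y":0,"z":0.3,"wx":0,"wy":0,"wz":0,"grip":0},{"x":0,"y":0,"z":0.3,"wx":0,"wy":0,"wz":0,"grip":0}]'
python3 - <<'E'
from h import *
s=arm.get_image("scene");cv2.imwrite("pics/s3.png",cv2.resize(s["pixels"][180:290,270:370],(500,550),interpolation=cv2.INTER_CUBIC))
E
```

```text
t: 3.48
tcp_pos: [0.5047, -0.1366, 0.0874]
orientation: [0.003, 0.49, 0.872, 0.001]
ft_force: [-11.4, 3.3, 25.6]
gripper_width: 0.0007
```

View pics/s3.png

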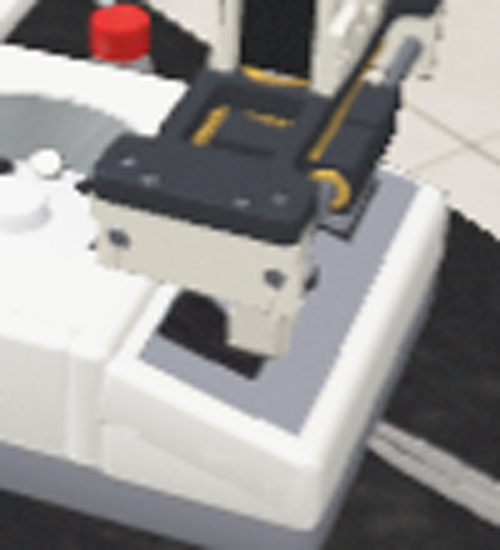

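The press ran into a hard stop (25 N at z 0.087). Lift and check.

```bash
python3 -m jog '[{"x":0,"y":0,"z":-2,"wx":0,"wy":0,"wz":0,"grip":0},{"x":0,"y":0,"z":-6,"wx":0,"wy":0,"wz":0,"grip":0},{"x":0,"y":0,"z":-10,"wx":0,"wy":0,"wz":0,"grip":0},{"x":0,"y":0,"z":-14,"wx":0,"wy":0,"wz":0,"grip":0},{"x":0,"y":0,"z":-17,"wx":0,"wy":0,"wz":0,"grip":0},{"x":0,"y":0,"z":-17,"wx":0,"wy":0,"wz":0,"grip":0}]'
python3 - <<'E'
from h import *
np.set_printoptions(precision=4,suppress=True)
o=arm.get_obs();w=arm.get_image("wrist");s=arm.get_image("scene");t=arm.get_image("top")
cv2.imwrite("pics/s4.png",np.hstack([cv2.resize(s["pixels"][140:300,210:370],(400,400),interpolation=cv2.INTER_CUBIC),cv2.resize(w["pixels"][140:290,180:330],(400,400),interpolation=cv2.INTER_CUBIC)]))
cv2.imwrite("pics/t4.png",cv2.resize(t["pixels"][125:295,190:400],None,fx=3.5,fy=3.5,interpolation=cv2.INTER_CUBIC))
print(o["tcp_pos"],o["t"])
E
```

```text
t: 4.03
tcp_pos: [0.5051, -0.1367, 0.2641]
orientation: [0.007, 0.49, 0.872, 0.001]
ft_force: [0.5, 1.0, -0.2]
gripper_width: 0.0004
[ 0.5051 -0.1367  0.2641] 4.0333
```

View pics/s4.png

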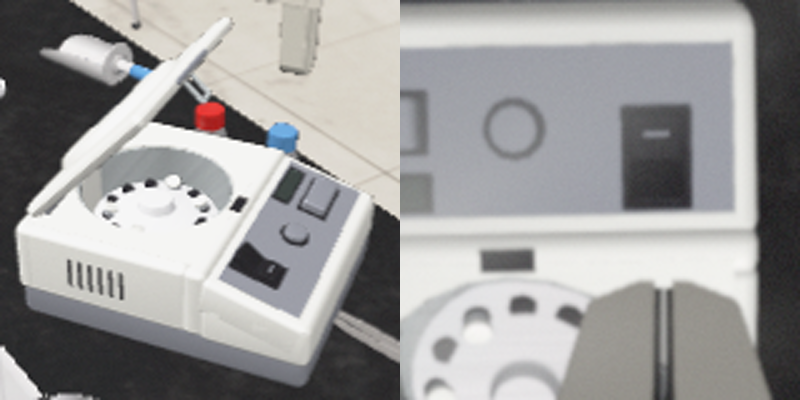

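View pics/t4.png

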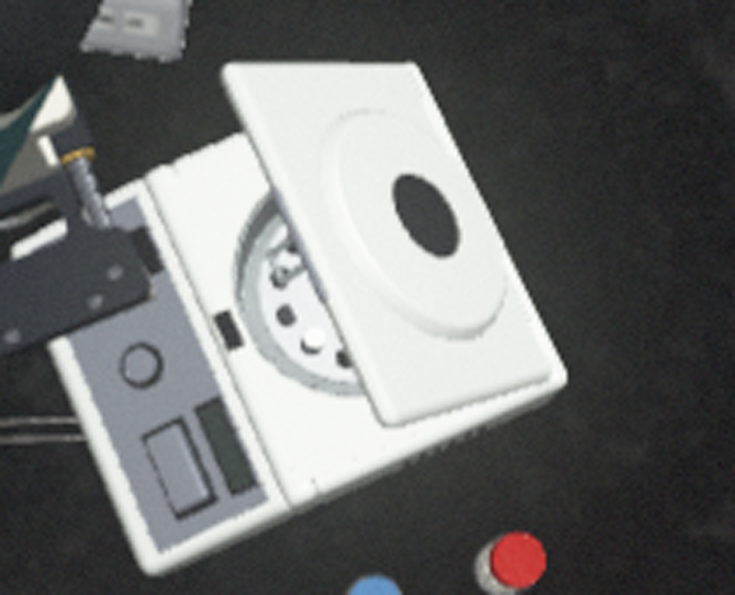

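The rocker is flipped on: its front end is down. Now measure the lid's front edge from the top view and scene view.

Run:
```python
from h import *
np.set_printoptions(precision=4,suppress=True)
t=arm.get_image("top");s=arm.get_image("scene");o=arm.get_obs()
f=lambda u,v:((u+.5)/3.5+189.5,(v+.5)/3.5+124.5)
L=plane(t,f(224,66),.214);Rr=plane(t,f(386,423),.214)
print(L,Rr,np.linalg.norm(L-Rr),tri(t,f(386,423),s,S(338,32)))
m=(L+Rr)/2;xm=np.array([.522,-.853,0]);R=rotm(o["orientation"])
print("mid",m)
for n,(back,z) in {"above":(5,.245),"touch":(5,.217),"shut":(-45,.112)}.items():
    p=m+xm*back/1000;p[2]=z;print(n,p,R.T@(p-o["tcp_pos"])*100)
print(R)
k=np.array([.409,-.2015,.0875]);print((k-m)@xm)
```

```text
[ 0.5879 -0.206   0.214 ] [ 0.4314 -0.3044  0.214 ] 0.1849294836244052 (array([ 0.4317, -0.3047,  0.2142]), np.float64(0.0008925850966295246))
mid [ 0.5097 -0.2552  0.214 ]
above [ 0.5123 -0.2595  0.245 ] [-10.988   -5.6666   1.068 ]
touch [ 0.5123 -0.2595  0.217 ] [-10.9812  -5.6724   3.868 ]
shut [ 0.4862 -0.2168  0.112 ] [-5.9556 -5.7036 14.3558]
[[-0.5204  0.8539  0.003 ]
 [ 0.8539  0.5204 -0.001 ]
 [-0.0024  0.0021 -1.    ]]
-0.09836959606101407
```

```bash
python3 -m jog '[{"x":-3.5,"y":-1.8,"z":0,"wx":0,"wy":0,"wz":0,"grip":0},{"x":-7,"y":-3.7,"z":0,"wx":0,"wy":0,"wz":0,"grip":0},{"x":-11,"y":-5.7,"z":0,"wx":0,"wy":0,"wz":0,"grip":0},{"x":-11,"y":-5.7,"z":1.5,"wx":0,"wy":0,"wz":0,"grip":0},{"x":-11,"y":-5.7,"z":2.5,"wx":0,"wy":0,"wz":0,"grip":0},{"x":-11,"y":-5.7,"z":3,"wx":0,"wy":0,"wz":0,"grip":0},{"x":-11,"y":-5.7,"z":3,"wx":0,"wy":0,"wz":0,"grip":0}]'
python3 - <<'E'
from h import *
np.set_printoptions(precision=4,suppress=True)
o=arm.get_obs();s=arm.get_image("scene");t=arm.get_image("top")
cv2.imwrite("pics/s5.png",np.hstack([cv2.resize(s["pixels"][120:280,210:370],(400,400),interpolation=cv2.INTER_CUBIC),cv2.resize(t["pixels"][135:295,190:350],(400,400),interpolation=cv2.INTER_CUBIC)]))
R=rotm(o["orientation"]);print(R.T@(np.array([.4862,-.2168,.112])-o["tcp_pos"])*100,R.T@(np.array([.5123,-.2595,.217])-o["tcp_pos"])*100)
E
```

```text
t: 4.87
tcp_pos: [0.5115, -0.2585, 0.2234]
orientation: [-0.0, 0.489, 0.872, 0.0]
ft_force: [-0.9, 0.3, 1.2]
gripper_width: 0.0007
[ 4.8757  0.003  11.1441] [-0.1236  0.0131  0.6416]
```

View pics/s5.png

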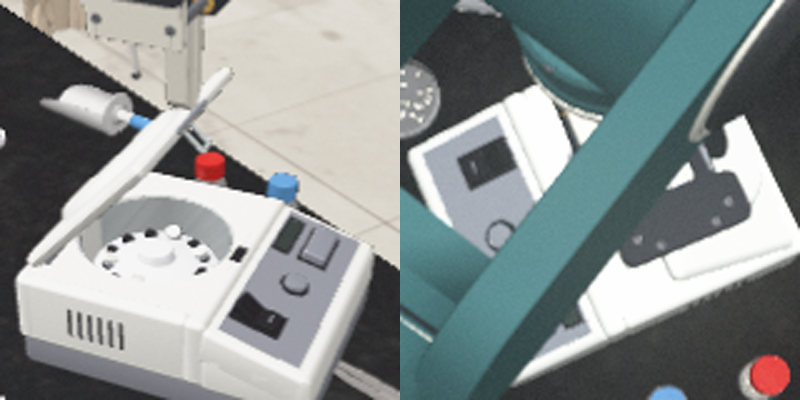

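```bash
python3 -m jog '[{"x":0,"y":0,"z":0.7,"wx":0,"wy":0,"wz":0,"grip":0},{"x":0.4,"y":0,"z":1.3,"wx":0,"wy":0,"wz":0,"grip":0},{"x":0.8,"y":0,"z":2.0,"wx":0,"wy":0,"wz":0,"grip":0},{"x":1.6,"y":0,"z":2.8,"wx":0,"wy":0,"wz":0,"grip":0},{"x":2.3,"y":0,"z":3.7,"wx":0,"wy":0,"wz":0,"grip":0},{"x":2.9,"y":0,"z":4.7,"wx":0,"wy":0,"wz":0,"grip":0},{"x":2.9,"y":0,"z":4.7,"wx":0,"wy":0,"wz":0,"grip":0}]'
python3 - <<'E'
from h import *
np.set_printoptions(precision=4,suppress=True)
o=arm.get_obs();s=arm.get_image("scene")
cv2.imwrite("pics/s6.png",cv2.resize(s["pixels"][140:280,220:360],(500,500),interpolation=cv2.INTER_CUBIC))
R=rotm(o["orientation"]);print(R.T@(np.array([.4862,-.2168,.112])-o["tcp_pos"])*100)
E
```

```text
t: 5.55
tcp_pos: [0.4963, -0.2325, 0.1766]
orientation: [0.0, 0.489, 0.872, 0.0]
ft_force: [-0.5, 0.0, 0.4]
gripper_width: 0.0005
[ 1.8711 -0.0466  6.4562]
```

View pics/s6.png

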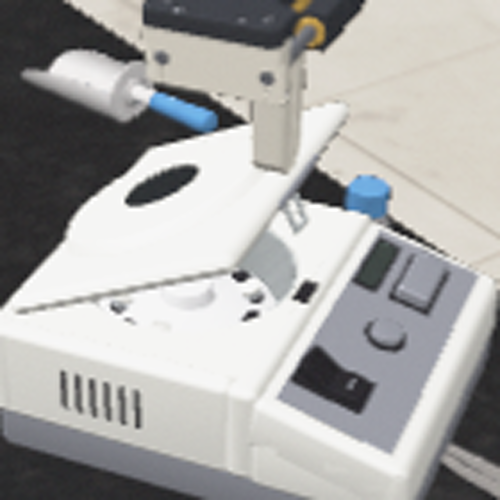

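The lid follows down (about 0.45 rad) with the tip on its front edge. Continue to shut.

```bash
python3 -m jog '[{"x":0.5,"y":0,"z":1.0,"wx":0,"wy":0,"wz":0,"grip":0},{"x":0.9,"y":0,"z":2.0,"wx":0,"wy":0,"wz":0,"grip":0},{"x":1.3,"y":0,"z":3.1,"wx":0,"wy":0,"wz":0,"grip":0},{"x":1.6,"y":0,"z":4.2,"wx":0,"wy":0,"wz":0,"grip":0},{"x":1.7,"y":0,"z":5.0,"wx":0,"wy":0,"wz":0,"grip":0},{"x":1.8,"y":0,"z":5.6,"wx":0,"wy":0,"wz":0,"grip":0},{"x":1.8,"y":0,"z":6.0,"wx":0,"wy":0,"wz":0,"grip":0},{"x":1.8,"y":0,"z":6.3,"wx":0,"wy":0,"wz":0,"grip":0},{"x":1.8,"y":0,"z":6.5,"wx":0,"wy":0,"wz":0,"grip":0}]'
```

```text
t: 6.35
tcp_pos: [0.4869, -0.2172, 0.1117]
orientation: [-0.0, 0.489, 0.872, 0.001]
ft_force: [-6.7, 8.8, 9.7]
gripper_width: 0.0003
```

```bash
python3 -m jog '[{"x":0,"y":0,"z":0.1,"wx":0,"wy":0,"wz":0,"grip":0},{"x":0,"y":0,"z":0.2,"wx":0,"wy":0,"wz":0,"grip":0},{"x":0,"y":0,"z":0.2,"wx":0,"wy":0,"wz":0,"grip":0}]'
```

```text
t: 6.6
tcp_pos: [0.4867, -0.2169, 0.1099]
orientation: [-0.001, 0.489, 0.872, 0.001]
ft_force: [-4.7, 6.0, 11.3]
gripper_width: 0.0005
```

```bash
python3 -m jog '[{"x":0,"y":0,"z":0.1,"wx":0,"wy":0,"wz":0,"grip":0},{"x":0,"y":0,"z":0.25,"wx":0,"wy":0,"wz":0,"grip":0},{"x":0,"y":0,"z":0.25,"wx":0,"wy":0,"wz":0,"grip":0}]'
```

```text
t: 6.85
tcp_pos: [0.4868, -0.2168, 0.108]
orientation: [-0.001, 0.489, 0.872, 0.001]
ft_force: [-7.2, 6.1, 16.0]
gripper_width: 0.0005
```

Run:
```python
from h import *
o=arm.get_obs();s=arm.get_image("scene");w=arm.get_image("wrist")
cv2.imwrite("pics/s7.png",np.hstack([cv2.resize(s["pixels"][160:300,220:360],(500,500),interpolation=cv2.INTER_CUBIC),cv2.resize(w["pixels"][100:,:],(300,171))[:,:300].repeat(1,0) if False else cv2.resize(w["pixels"][100:300,160:360],(300,500))]));print(o["ft_force"],o["tcp_pos"])
```

```text
[-7.17293295  6.08903937 15.9767561 ] [ 0.48675443 -0.21680199  0.10802693]
```

View pics/s7.png

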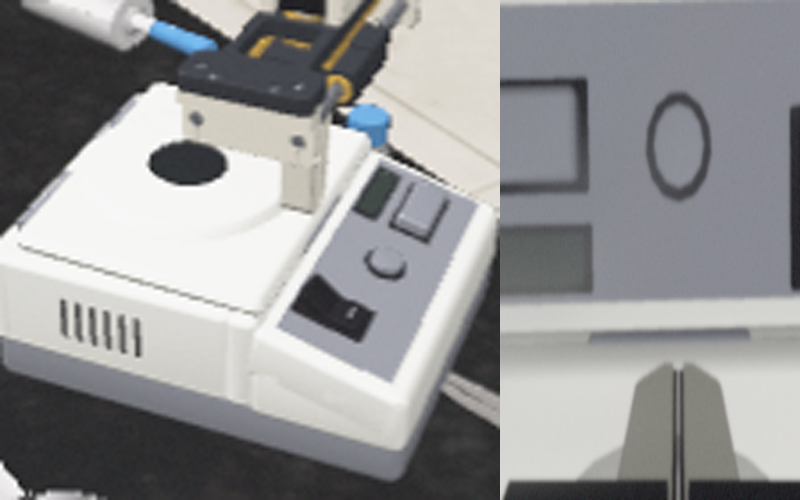

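```bash
python3 -m jog '[{"x":0.1,"y":0,"z":0.2,"wx":0,"wy":0,"wz":0,"grip":0},{"x":0.2,"y":0,"z":0.4,"wx":0,"wy":0,"wz":0,"grip":0},{"x":0.2,"y":0,"z":0.4,"wx":0,"wy":0,"wz":0,"grip":0}]'
```

```text
t: 7.2
tcp_pos: [0.4865, -0.2159, 0.1058]
orientation: [0.001, 0.489, 0.872, 0.001]
ft_force: [-3.3, -0.3, 18.4]
gripper_width: 0.0002
```

```bash
python3 -m jog '[{"x":0,"y":0,"z":-1,"wx":0,"wy":0,"wz":0,"grip":0},{"x":0,"y":0,"z":-3,"wx":0,"wy":0,"wz":0,"grip":0},{"x":0,"y":0,"z":-6,"wx":0,"wy":0,"wz":0,"grip":0},{"x":0,"y":0,"z":-9,"wx":0,"wy":0,"wz":0,"grip":0},{"x":0,"y":0,"z":-9,"wx":0,"wy":0,"wz":0,"grip":0},{"x":0,"y":0,"z":-9,"wx":0,"wy":0,"wz":0,"grip":0}]'
python3 - <<'E'
from h import *
o=arm.get_obs();s=arm.get_image("scene");w=arm.get_image("wrist")
cv2.imwrite("pics/s8.png",np.hstack([cv2.resize(s["pixels"][150:300,210:360],(450,450),interpolation=cv2.INTER_CUBIC),cv2.resize(w["pixels"][100:300,130:330],(350,450))]));print(o["ft_force"],o["tcp_pos"])
E
```

```text
t: 7.7
tcp_pos: [0.4869, -0.2164, 0.1971]
orientation: [0.002, 0.489, 0.872, 0.001]
ft_force: [-0.2, -0.3, -0.4]
gripper_width: 0.0003
[-0.22936898 -0.3033515  -0.38155492] [ 0.48692324 -0.21640897  0.19705352]
```

View pics/s8.png

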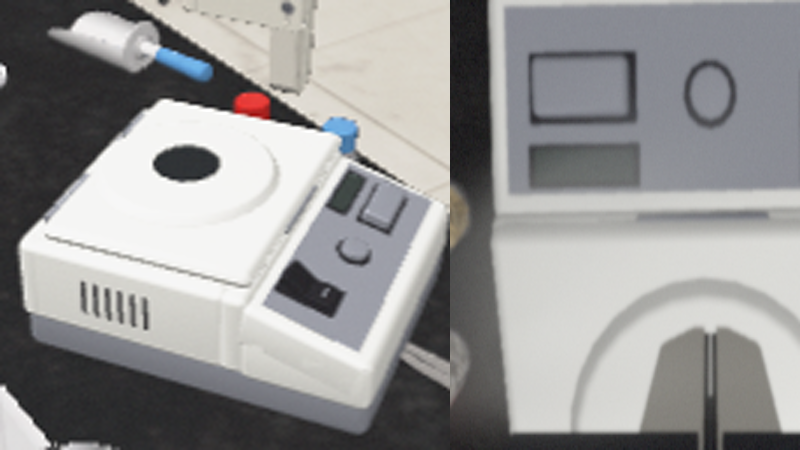

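The lid stays shut with the fingers clear. Now locate the key from this view: centre near (203.5,138.5).

Run:
```python
from h import *
np.set_printoptions(precision=4,suppress=True)
o=arm.get_obs();w=arm.get_image("wrist");R=rotm(o["orientation"])
p=wplane(w,o,(203.5,138.5),.089);r=wplane(w,o,(245,141),.0865);print(p,r)
for q in (p,np.array([.409,-.2017,.0885])): print(R.T@(q-o["tcp_pos"])*100)
print(R)
```

```text
[ 0.4076 -0.2011  0.089 ] [ 0.4364 -0.1861  0.0865]
[ 5.3653 -5.9411 10.5594]
[ 5.2435 -5.8497 10.6096]
[[-0.5219  0.853   0.0013]
 [ 0.853   0.5219  0.0006]
 [-0.0001  0.0014 -1.    ]]
```

```bash
python3 -m jog '[{"x":2.7,"y":-3,"z":0,"wx":0,"wy":0,"wz":0,"grip":0},{"x":5.3,"y":-5.9,"z":0,"wx":0,"wy":0,"wz":0,"grip":0},{"x":5.3,"y":-5.9,"z":2,"wx":0,"wy":0,"wz":0,"grip":0},{"x":5.3,"y":-5.9,"z":5.5,"wx":0,"wy":0,"wz":0,"grip":0},{"x":5.3,"y":-5.9,"z":8,"wx":0,"wy":0,"wz":0,"grip":0},{"x":5.3,"y":-5.9,"z":9.3,"wx":0,"wy":0,"wz":0,"grip":0},{"x":5.3,"y":-5.9,"z":9.3,"wx":0,"wy":0,"wz":0,"grip":0}]'
python3 - <<'E'
from h import *
o=arm.get_obs();s=arm.get_image("scene");w=arm.get_image("wrist")
cv2.imwrite("pics/s9.png",np.hstack([cv2.resize(s["pixels"][150:280,220:350],(450,450),interpolation=cv2.INTER_CUBIC),cv2.resize(w["pixels"][100:300,180:380],(350,350))[:450].__class__(cv2.resize(w["pixels"][100:300,180:380],(350,450)).shape,np.uint8) if False else cv2.resize(w["pixels"][100:300,180:380],(350,450))]));print(o["ft_force"],o["tcp_pos"])
R=rotm(o["orientation"]);print(R.T@(np.array([.408,-.201,.0885])-o["tcp_pos"])*100)
E
```

```text
t: 8.43
tcp_pos: [0.4066, -0.2006, 0.0978]
orientation: [-0.003, 0.489, 0.872, 0.001]
ft_force: [0.1, 0.3, -0.2]
gripper_width: 0.0004
[ 0.10004525  0.25287484 -0.1603831 ] [ 0.40663628 -0.20058695  0.0978198 ]
[-0.11119513  0.09616882  0.93127739]
```

View pics/s9.png

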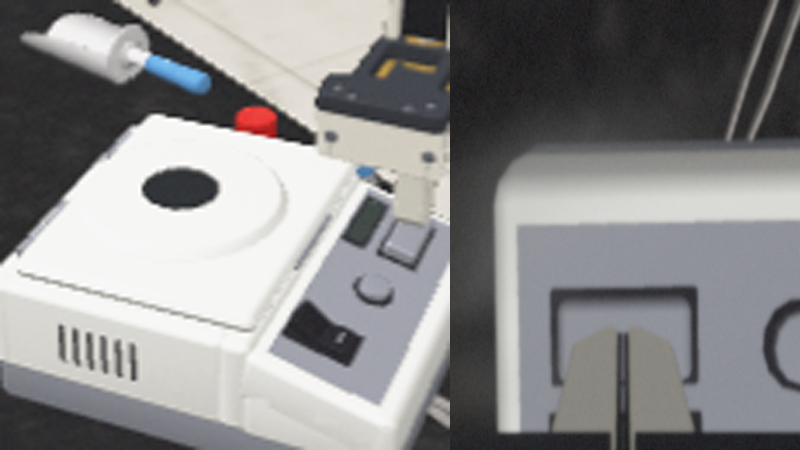

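The tip is centred over the key at z 0.098 with no contact, and the lid is still shut. Pressing gradually.

```bash
python3 -m jog '[{"x":0,"y":0,"z":0.2,"wx":0,"wy":0,"wz":0,"grip":0},{"x":0,"y":0,"z":0.4,"wx":0,"wy":0,"wz":0,"grip":0},{"x":0,"y":0,"z":0.6,"wx":0,"wy":0,"wz":0,"grip":0},{"x":0,"y":0,"z":0.7,"wx":0,"wy":0,"wz":0,"grip":0},{"x":0,"y":0,"z":0.7,"wx":0,"wy":0,"wz":0,"grip":0}]'
```

```text
t: 8.95
tcp_pos: [0.4082, -0.2014, 0.0947]
orientation: [-0.0, 0.489, 0.872, 0.001]
ft_force: [-0.9, -0.5, -0.0]
gripper_width: 0.0005
```

```bash
python3 -m jog '[{"x":0,"y":0,"z":0.2,"wx":0,"wy":0,"wz":0,"grip":0},{"x":0,"y":0,"z":0.3,"wx":0,"wy":0,"wz":0,"grip":0},{"x":0,"y":0,"z":0.3,"wx":0,"wy":0,"wz":0,"grip":0}]'
```

```text
t: 9.2
tcp_pos: [0.4084, -0.2016, 0.0919]
orientation: [0.0, 0.489, 0.872, 0.001]
ft_force: [0.7, -1.2, 2.8]
gripper_width: 0.0005
```

```bash
python3 -m jog '[{"x":0,"y":0,"z":0.2,"wx":0,"wy":0,"wz":0,"grip":0},{"x":0,"y":0,"z":0.2,"wx":0,"wy":0,"wz":0,"grip":0}]'
```

```text
t: 9.37
tcp_pos: [0.4086, -0.2018, 0.0899]
orientation: [0.001, 0.489, 0.872, 0.0]
ft_force: [1.3, -2.1, 3.9]
gripper_width: 0.0005
```

```bash
python3 -m jog '[{"x":0,"y":0,"z":0.2,"wx":0,"wy":0,"wz":0,"grip":0},{"x":0,"y":0,"z":0.3,"wx":0,"wy":0,"wz":0,"grip":0},{"x":0,"y":0,"z":0.3,"wx":0,"wy":0,"wz":0,"grip":0}]'
```

```text
t: 9.62
tcp_pos: [0.409, -0.2022, 0.0877]
orientation: [0.001, 0.489, 0.872, 0.0]
ft_force: [-1.5, -1.4, 10.9]
gripper_width: 0.001
```

```bash
python3 -m jog '[{"x":0,"y":0,"z":0.2,"wx":0,"wy":0,"wz":0,"grip":0},{"x":0,"y":0,"z":0.3,"wx":0,"wy":0,"wz":0,"grip":0},{"x":0,"y":0,"z":0.3,"wx":0,"wy":0,"wz":0,"grip":0}]'
```

```text
t: 9.87
tcp_pos: [0.4094, -0.2025, 0.0871]
orientation: [0.002, 0.489, 0.872, 0.0]
ft_force: [-11.8, 4.1, 30.6]
gripper_width: 0.0007
```

Hard stop reached (30 N at z 0.087). Checking that it holds steady, with pictures only.

Run:
```python
from h import *
for k in range(8):
    s=arm.get_image("scene")
    o=arm.get_obs();print(round(o["t"],2),o["ft_force"].round(1),o["tcp_pos"].round(4))
w=arm.get_image("wrist")
cv2.imwrite("pics/s10.png",np.hstack([cv2.resize(s["pixels"][150:280,230:360],(450,450),interpolation=cv2.INTER_CUBIC),cv2.resize(w["pixels"][100:300,180:380],(350,450))]))
```

```text
9.92 [-11.    4.5  31.8] [ 0.4094 -0.2025  0.0871]
9.97 [-11.5   4.2  31.3] [ 0.4094 -0.2025  0.0871]
10.02 [-11.8   4.4  31. ] [ 0.4094 -0.2025  0.0871]
10.07 [-11.3   4.6  30.6] [ 0.4094 -0.2025  0.0871]
10.12 [-11.6   4.1  30.8] [ 0.4094 -0.2025  0.0871]
10.17 [-11.8   4.3  31. ] [ 0.4093 -0.2025  0.0871]
10.22 [-11.7   3.6  30.7] [ 0.4094 -0.2025  0.0871]
10.27 [-12.2   5.4  30.9] [ 0.4094 -0.2025  0.0871]
```

View pics/s10.png

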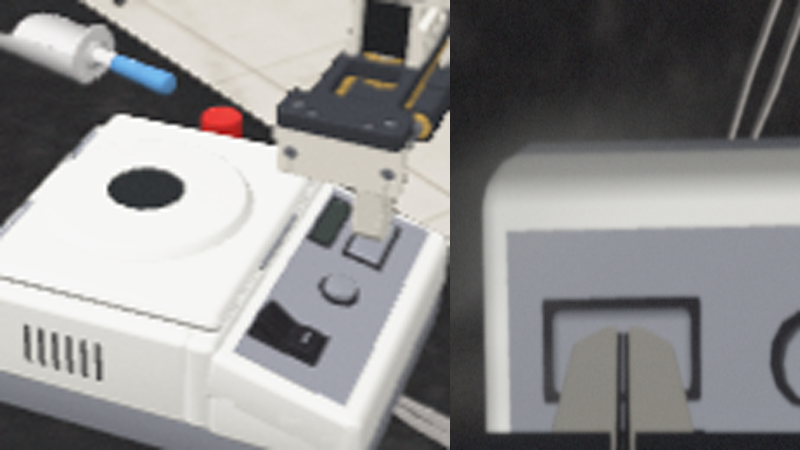

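```bash
python3 -c "
from rig import arm
print(arm.hand_in())"
```

```text
the job is handed in; nothing more can be done
None
```

I did all three steps in order and handed the job in at about 10.3 s, with the fingers still holding the short-spin key down. The hand-in gave no verdict.

- **Mains rocker:** I pressed its front end until it hit a hard stop (25 N). Pictures afterwards show the front end down.
- **Lid:** I pushed it down along its arc, with up to 18 N at the front edge. It stayed shut with the fingers clear, in the picture right after and in later ones. While I pushed, the measured tip height went to 106 mm, against the 112 mm given for the shut lid's front edge. I did not explain that difference, and I did not measure the lid angle directly.
- **Short-spin key:** Contact began at a tip height of about 92 mm and it hit a hard stop at about 87 mm, close to the full 5 mm of travel. It held steady at about 31 N over the last 0.4 s before hand-in.
- **Left alone:** The lid-release button was standing up in the last picture and the fingers never went over it. The vials, petri dish and tweezers were never approached, though I did not measure their positions again at the end.

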